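Fit the right sleeve on the test turntable and hold it in front of the pickup

TASK

From the three loose aluminium sleeves on the rubber mat, take the one that fits snugly on the turntable's bare spigot (the other two stations already wear theirs) and slide it fully down until it stands on the plate, leaving the other two loose sleeves where they are. Then turn the spring-return turntable until that sleeve is squarely in front of the fixed pickup, and finish while still holding it there with the gripper: the table springs back if it is let go.

Things in the scene. Friction and masses are not known exactly. Their poses are not given: they have to be found in the camera images.
- turntable: Round steel plate, 224 mm across, its top 43 mm above the work surface; origin on its vertical axis at surface level; its -x points to the bare spigot. Two fixed sleeves (28 and 48 mm across, 50 high) stand 80 mm from the axis, 120 degrees either side of the bare spigot; a black hub, 40 mm across, 22 high, in the middle. A spring with some friction holds it at rest and turns it back when let go.
- spigot (a point): Foot of the bare spigot: on its axis at the plate's top, 80 mm from the turntable's axis; its -x points radially out. A dark steel pin, 20 mm diameter, 36 high, top 7 mm tapered to 12 mm. It starts on the +y side and must come round anticlockwise seen from above by 0.7 to 1.5 rad (stops are beyond that); the spring pushes back with up to about 8 N there.
- pickup_tip (a point): Black front face (13 mm across) of the fixed pickup, a level brass barrel on a stand 68 mm high on the robot's side of the turntable; 152 mm from the table's axis, 50 mm above the work surface, aimed at that axis along its +x. The sleeve faces it squarely when the table's axis, the spigot and this point are in one straight line seen from above, spigot between.
- medium_sleeve (a point): Centre, half-way up, of the loose sleeve that fits: upright aluminium tube, 38 mm outside, 24 mm bore, 50 high, both ends alike, 60 to 130 g, standing on a 3 mm rubber mat. Any of the three loose sleeves may be in any of the three places. z is the tube's axis. Seated, its centre is 25 mm above the plate; it turns freely on the spigot.
- small_sleeve (a point): Centre of the loose sleeve that is too small: 28 mm outside, 15 mm bore, 50 mm high. Leave it where it is.
- large_sleeve (a point): Centre of the loose sleeve that is too loose: 48 mm outside, 34 mm bore, 50 mm high. Leave it where it is.
- sleeve_medium: The same fitting sleeve as point medium_sleeve, origin at the centre of its underside.
Things that resemble listed ones, but are neither listed nor needed, are in the scene too. What is shaped like the sleeve_medium but green or yellow is not meant.

How it is judged (in metres and radians):
On the way, in this order (a step that is already met when the one before it is completed fails the run):
1. the fitting sleeve is fully down on the bare spigot, upright (horizontal distance between medium_sleeve and spigot below 0.004 m and z of medium_sleeve in the frame of spigot between 0.021 and 0.029 m and angle between medium_sleeve's own z axis and vertical below 0.1 rad), for 0.2 s.
2. the turntable is turned so that the seated sleeve faces the pickup, and is held still there by the gripper (all of step 1 and y of pickup_tip in the frame of spigot between -0.008 and 0.008 m and x of pickup_tip in the frame of spigot below 0 m and angular speed of turntable below 0.08 rad/s and (contact force between the fingers and sleeve_medium above 1 N or contact force between the fingers and turntable above 1 N)), for 0.5 s.
At the end, for the whole second after the job is handed in: 38 mm sleeve upright on the spigot (axes within 4 mm, foot within 4 mm of the plate, tilt under 0.1 rad); the line axis-spigot passes within 8 mm of the pickup point; table still (under 0.08 rad/s); fingers press sleeve or table over 1 N; other sleeves within 30 mm of their start (all of step 2 and distance of each of small_sleeve, large_sleeve from where it was at the start of the episode below 0.03 m); the arm keeps its last pose, push and grip.
It fails at once if one of the other two loose sleeves is moved by more than 30 mm (distance of any of small_sleeve, large_sleeve from where it was at the start of the episode above 0.03 m).
It also fails if it takes over 54 s, if anything falls off the work surface, if the arm or the gripper's body presses on something with over 40 N, if the wrist force passes 120 N, or if a joint passes its speed limit or range.

ROBOT

A 6-joint arm with a two-finger parallel gripper is mounted at the origin on the work surface. World frame = base frame: x ahead of the robot, y to its left, z up, the work surface at z = 0. Lengths are in mm, angles in rad, forces in N, time in s.
With the tool pointing down it reaches from about 350 to 925 mm from the base axis. Payload 6.4 kg.
Tool frame: the origin (TCP) lies between the finger pads; the fingertips stand 8 mm ahead of it and the grasp point (between the pads) lies 11 mm behind it; z points along the fingers, y is the line along which they close (so a half turn about z gives the same grasp; the last joint's range is limited). The gripper opens to 94 mm and grips with 3 to 60 N. Pads are 16 mm wide; open, the fingers measure 119 mm over their backs; the gripper's body (75 mm by 177 mm) begins 78 mm behind the grasp point.
Start: joints at [1.029, 0.245, 1.558, -0, 1.339, -0.174], TCP at [233.714, 606.541, 213.455] pointing down, gripper open.
Joint ranges: [-3.13, 3.13], [-1.02, 2.26], [0.13, 2.54], [-0.95, 4.09], [0.21, 2.88], [-2.74, 2.74]. Speed limits (rad/s): [2.57, 2.57, 3.14, 3.14, 3.14, 3.14].

INTERFACE

Orientations are given as a rotation vector (axis times angle).
In Python, from bench import robot gives the robot as it stands. The module is installed in compiled form; this text tells all that it offers.
- The arm moves only by the tool arm_command, never from a script. Its argument "moves" is a list of rows, each an object of numbers: "dx", "dy", "dz": the shift along the tool's x, y, z in mm; "turn": the turn about the tool's z in rad. In form: [{"dx": .., "dy": .., "dz": .., "turn": ..}, ...]. A call has 1 to 10 rows; each row is the pose to reach, as a shift and turn from the pose commanded when the call began, along the tool's axes at that moment; what a row does not reach only later rows make up. A row lasts 1/8 s, in which the tool goes at most 62.5 mm and 10.7 degrees, less where a joint would pass 70% of its speed; a pose out of reach is approached as far as the arm can. A call with a gripper value outside its range is refused whole. "gripper" is the finger opening in mm, from 0 to 94, set as the call begins (left out, the last holds). The fingers move at their own pace and stop on an object; "force" is the grip in N (left out, the last holds). Time passes only in rows, so rows that repeat a pose let the fingers close. It gives the time, the measured TCP pose, the force, the opening and the grip force at its end, in the units of the state.
- robot.get_obs(): the state, without advancing time (a new reading comes with each control period).
- robot.capture(name): name is "side" or "top" or "wrist"; returns a dict with "image" (400x640x3 uint8, red, green, blue), "mtx" (3x3 intrinsics, pixels), "k1" (the pictures are not rectified: a ray, as slopes to the right and down, at radius r is drawn at 1 + k1 r^2 times it, then the intrinsics apply), "R" (3x3) and "t" (3): a world point X has camera coordinates R X + t. Camera axes: x right, y down, z forward; pixel columns grow to the right and rows downward; lengths in mm; the calibration is good to about 2 mm. A picture is of the moment at which its call begins. There is no depth.
- robot.sign_off(): hands the job in; it is judged then, once.
The state is a dict: "time_s": time; "joint_pos": joint angles; "qd": joint speeds; "joint_efforts": joint torques, N m; "eef_pos": TCP position; "tool_rot": TCP orientation; "wrist_force": force on the tool from outside, world axes, zero at the start; "wrist_torque": the same for the moment, N m; "opening": finger opening in mm; "gripper_force": force on a finger pad.
Only numpy, scipy, OpenCV 4.12 (cv2) and the standard library are available. Lean on these libraries where they do the work, as an engineer would, in place of code of your own. Each camera call takes 0.05 s, during which the arm holds its last target. There are 200 camera calls.

## Working session

There is one attempt and no reset: what is moved stays moved. The work goes in short steps, Python scripts to look and compute and a tool call to move; the robot and the scene stay as the last step left them, time stands still between calls to the robot, and variables do not carry over. Pictures are saved under pics/ and viewed, at most 13 in all, crops included, and the job is handed in when it is done.

Besides the shell and the picture viewer there is one more tool, called after "Call:" by a JSON object that holds its "api" and its "payload". arm_command: Moves the arm, as the interface text tells. Its arguments: {"type":"object","properties":{"moves":{"type":"array","items":{"type":"object","properties":{"dx":{"type":"number"},"dy":{"type":"number"},"dz":{"type":"number"},"turn":{"type":"number"}}}},"gripper":{"type":"number"},"force":{"type":"number"}},"required":["moves"]}

```bash
mkdir -p pics
cat > h.py <<'E'
import numpy as np, cv2, pickle
from bench import robot
def cap(n,f):
    c=robot.capture(n); cv2.imwrite(f'pics/{f}.png',c['image'][:,:,::-1]); pickle.dump(c,open(f'pics/{f}.pkl','wb')); return c
def ray(c,u,v):
    K=np.array(c['mtx']);d=np.array([c['k1'],0,0,0,0],float)
    p=cv2.undistortPoints(np.array([[[u,v]]],float),K,d,criteria=(3,50,1e-9)) if False else cv2.undistortPoints(np.array([[[u,v]]],float),K,d)
    x,y=p[0,0];R=np.array(c['R']);t=np.array(c['t'])
    dr=R.T@np.array([x,y,1]);return -R.T@t,dr/np.linalg.norm(dr)
def onz(c,u,v,z):
    o,d=ray(c,u,v);return o+d*(z-o[2])/d[2]
def tri(L):
    A=np.zeros((3,3));b=np.zeros(3)
    for c,u,v in L:
        o,d=ray(c,u,v);P=np.eye(3)-np.outer(d,d);A+=P;b+=P@o
    X=np.linalg.solve(A,b);return X,[round(float(np.linalg.norm((np.eye(3)-np.outer(d,d))@(X-o))),1) for o,d in [ray(*l) for l in L]]
def proj(c,X):
    p,_=cv2.projectPoints(np.array([X],float),cv2.Rodrigues(np.array(c['R']))[0],np.array(c['t'],float),np.array(c['mtx']),np.array([c['k1'],0,0,0,0],float));return p.ravel()
def load(f): return pickle.load(open(f'pics/{f}.pkl','rb'))
E
python3 - <<'E'
from h import *
for n in('side','top','wrist'):
    c=cap(n,n+'0');print(n,(-np.array(c['R']).T@c['t']).round(),c['k1'])
o=robot.get_obs();print({k:np.round(v,3) for k,v in o.items()})
E
```

```text
side [388. 709. 711.] -0.08030646873341964
top [ 275.  133. 1059.] -0.1114464112864382
wrist [170. 632. 383.] 0.007548472513551489
{'time_s': np.float64(0.15), 'joint_pos': array([ 1.029,  0.246,  1.559, -0.   ,  1.339, -0.174]), 'qd': array([ 0.001, -0.001, -0.004, -0.001,  0.002,  0.001]), 'joint_efforts': array([ 1.0000e-03, -4.1626e+01, -3.1498e+01,  6.9000e-02,  3.2000e-02,
       -0.0000e+00]), 'eef_pos': array([233.49 , 606.151, 212.611]), 'tool_rot': array([-5.740e-01, -3.088e+00,  2.000e-03]), 'wrist_force': array([-0.501, -0.538, -0.973]), 'wrist_torque': array([ 0.037, -0.022,  0.027]), 'gripper_force': np.float64(0.0), 'opening': np.float64(93.999)}
```

View pics/top0.png

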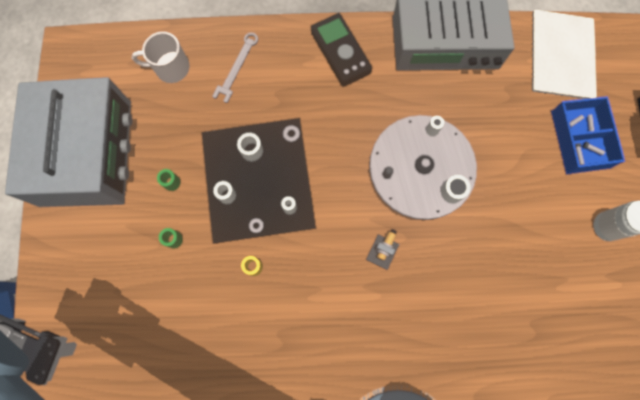

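View pics/side0.png

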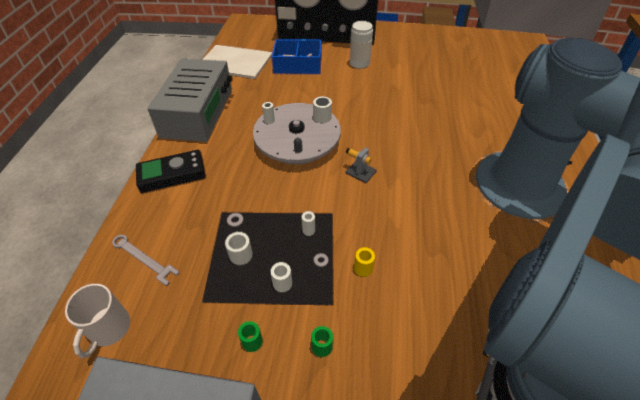

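Top view: three silver tubes stand on the mat at about (249,145), (223,190) and (288,204). Flat washers lie at (291,132) and (256,226), with green rings at (167,180) and (168,238) and a yellow one at (250,265). The turntable is at (424,165) with the bare spigot at (388,172), and the pickup is at (386,247).
Side view: the tubes are at (239,246), (281,277) and (308,222), the spigot is at (297,145), and the pickup is at (357,157).
The middle-sized tube, top (223,190) and side (281,277), looks like the target. I'll check it in a close crop.

Run:
```python
from h import *
t=load('top0');s=load('side0')
a=t['image'][120:270,200:480]; b=s['image'][90:310,195:395]
A=cv2.resize(a,None,fx=2.8,fy=2.8,interpolation=3)[:,:,::-1]
cv2.imwrite('pics/ct.png',A); cv2.imwrite('pics/cs.png',cv2.resize(b,None,fx=2.7,fy=2.7,interpolation=3)[:,:,::-1])
for n,pt,ps,z in (('L',(249,142),(238,240),53),('M',(223,187),(281,270),53),('S',(288,202),(308,216),53),('spig',(387,172),(297,141),79),('hub',(424.5,164),(296.5,125),65),('pick',(391,236),(350,151),50)):
    X,e=tri([(t,*pt),(s,*ps)]);print(n,X.round(1),e,onz(t,*pt,z).round(1),onz(s,*ps,z).round(1))
```

```text
L [611.8 283.5  54.3] [1.2, 1.2] [613.6 283.7  53. ] [611.  282.9  53. ]
M [516.5 336.6  52.7] [2.6, 2.6] [519.1 336.5  53. ] [513.8 337.3  53. ]
S [484.2 204.4  51.8] [0.2, 0.2] [484.1 204.3  53. ] [483.8 205.3  53. ]
spig [538.5   3.7  72.3] [2.7, 2.7] [533.9   4.7  79. ] [539.6  10.2  79. ]
hub [556.4 -77.   53.7] [0.9, 0.9] [552.3 -74.5  65. ] [554.5 -63.8  65. ]
pick [412.4   0.   52.1] [3.2, 3.2] [4.095e+02 1.000e-01 5.000e+01] [415.6  -3.1  50. ]
```

View pics/ct.png

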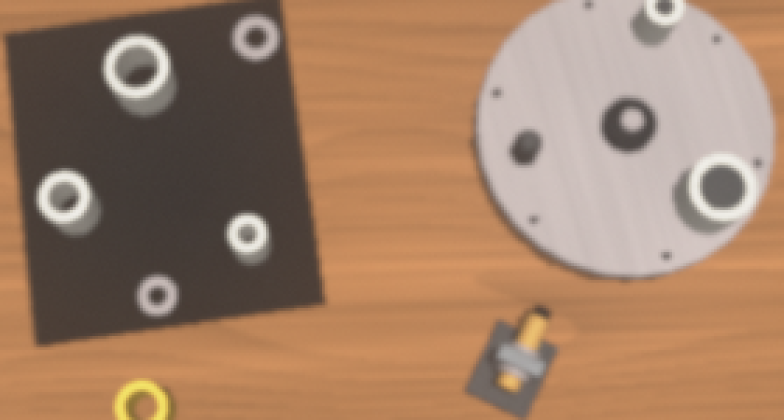

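View pics/cs.png

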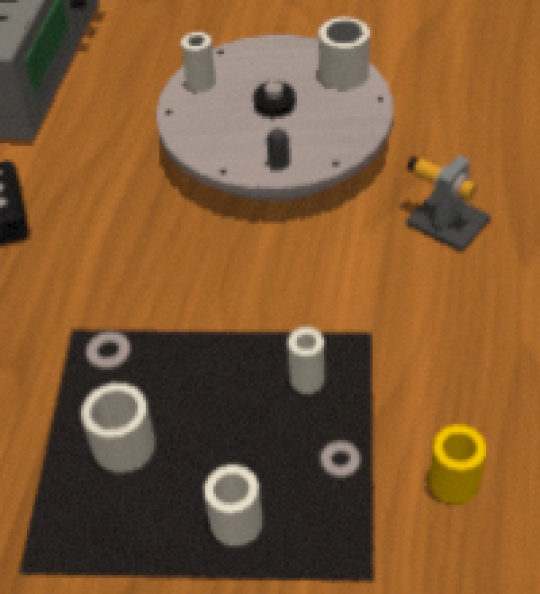

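The crops confirm it. The intermediate tube, with its rim at crop (64,197) in the top view and (232,486) in the side view, matches 38/24 mm and sits between the larger and smaller ones. The spigot top is at crop (530,138) and (278,133), and the pickup face is at (543,311) and (412,163). I'll redo the triangulation with these.

Run:
```python
from h import *
t=load('top0');s=load('side0')
for n,pt,ps,z in (('L',(137,67),(116,405),53),('M',(64,197),(232,486),53),('S',(247,233),(306,341),53),('spig',(530,138),(278,133),79),('hub',(632,120),(274,90),65),('pick',(543,311),(412,163),50),('plate',(624,125),(276,114),43)):
    pt=(200+pt[0]/2.8,120+pt[1]/2.8);ps=(195+ps[0]/2.7,90+ps[1]/2.7)
    X,e=tri([(t,*pt),(s,*ps)]);print(n,X.round(1),e,onz(t,*pt,z).round(1),onz(s,*ps,z).round(1))
w=load('wrist0');o=robot.get_obs()
from scipy.spatial.transform import Rotation as R
M=R.from_rotvec(o['tool_rot']).as_matrix();print(M.round(3));print((M.T@(np.array([517,335,150])-o['eef_pos'])).round(1))
oc=-np.array(w['R']).T@w['t'];print('cam in tool',(M.T@(oc-o['eef_pos'])).round(1),(np.array(w['R'])@M).round(3))
```

```text
L [609.9 283.8  54. ] [0.8, 0.8] [609.4 283.9  53. ] [611.1 282.9  53. ]
M [513.3 336.9  52. ] [0.9, 0.9] [512.1 336.7  53. ] [514.  337.3  53. ]
S [482.8 204.   50.2] [0.6, 0.6] [481.6 203.9  53. ] [483. 206.  53.]
spig [539.9  -0.7  75. ] [0.5, 0.5] [ 5.394e+02 -2.000e-01  7.900e+01] [538.4   3.9  79. ]
hub [557.1 -78.8  57.7] [0.4, 0.4] [554.7 -77.2  65. ] [555.7 -70.1  65. ]
pick [420.6  -6.8  47.7] [1.0, 1.0] [419.2  -6.3  50. ] [421.5  -4.5  50. ]
plate [558.7 -78.1  29.9] [2.0, 2.0] [557.2 -75.6  43. ] [553.4 -62.3  43. ]
[[-0.933  0.36  -0.001]
 [ 0.36   0.933 -0.001]
 [ 0.    -0.001 -1.   ]]
[-362.1 -151.    62.7]
cam in tool [  68.6    0.8 -170.4] [[ 0.     1.    -0.   ]
 [-0.972  0.    -0.236]
 [-0.236  0.     0.972]]
```

Call:
{"api": "arm_command", "payload": {"moves": [{"dx":-50,"dy":-21},{"dx":-100,"dy":-42},{"dx":-150,"dy":-63},{"dx":-200,"dy":-84},{"dx":-250,"dy":-105},{"dx":-300,"dy":-126},{"dx":-340,"dy":-143},{"dx":-358,"dy":-150,"dz":20},{"dx":-358,"dy":-150,"dz":30},{"dx":-358,"dy":-150,"dz":30}], "gripper": 70, "force": 30}}

```text
$.moves[0]: bad value
```

Run:
```python
from h import *
c=cap('wrist','w1');o=robot.get_obs();print(o['time_s'],o['eef_pos'].round(1),o['tool_rot'].round(3),o['opening'])
pickle.dump(o,open('pics/w1.obs','wb'));print(proj(c,[513.3,337,53]).round(1))
```

```text
0.2 [233.5 606.2 212.8] [-5.740e-01 -3.088e+00  2.000e-03] 94.0857192597671
[200.7 453.7]
```

View pics/w1.png

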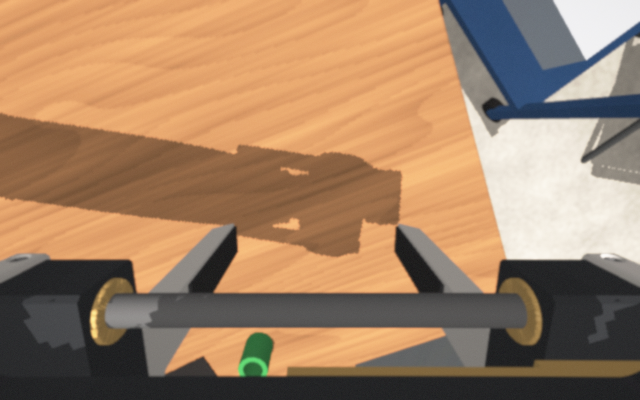

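That move was refused, probably because every row needs all four fields. The picture is only the start view: fingertips at about (235,235) and (400,235), shadow and wood beyond. I'll resend it with complete rows.

Call:
{"api": "arm_command", "payload": {"moves": [{"dx":-50,"dy":-21,"dz":0,"turn":0},{"dx":-100,"dy":-42,"dz":0,"turn":0},{"dx":-150,"dy":-63,"dz":0,"turn":0},{"dx":-200,"dy":-84,"dz":0,"turn":0},{"dx":-250,"dy":-105,"dz":0,"turn":0},{"dx":-300,"dy":-126,"dz":0,"turn":0},{"dx":-340,"dy":-143,"dz":0,"turn":0},{"dx":-358,"dy":-150,"dz":20,"turn":0},{"dx":-358,"dy":-150,"dz":30,"turn":0},{"dx":-358,"dy":-150,"dz":30,"turn":0}], "gripper": 70, "force": 30}}

```text
time_s: 1.45
eef_pos: [511.8, 338.5, 181.2]
tool_rot: [-0.572, -3.085, 0.003]
wrist_force: [-0.4, 0.0, -0.1]
opening: 70.3
gripper_force: 0.0
```

Run:
```python
from h import *
c=cap('wrist','w2');o=robot.get_obs();print(o['time_s'],o['eef_pos'].round(1),o['tool_rot'].round(3),o['opening'])
pickle.dump(o,open('pics/w2.obs','wb'));print(proj(c,[513.3,337,53]).round(1))
```

```text
1.5 [512.3 338.8 182.3] [-5.710e-01 -3.087e+00  1.000e-03] 70.11227181749223
[314.2 196.7]
```

View pics/w2.png

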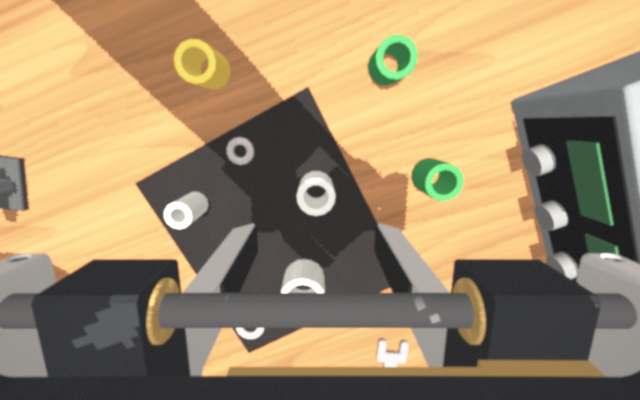

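The wrist view shows the medium sleeve between the fingers, rim centre near (317,191) against a predicted (314,197). I'll fit the rim.

```bash
cat >> h.py <<'E'
from scipy.spatial.transform import Rotation as Ro
def rim(c,u,v,r=40,thr=200):
    g=cv2.cvtColor(c['image'],cv2.COLOR_RGB2GRAY);m=(g>thr).astype(np.uint8)
    k=np.zeros_like(m);cv2.circle(k,(int(u),int(v)),r,1,-1);m*=k
    cs,_=cv2.findContours(m,cv2.RETR_CCOMP,cv2.CHAIN_APPROX_NONE)
    return [tuple(np.round(x,1) for x in cv2.fitEllipse(q)) for q in sorted(cs,key=len)[::-1][:2] if len(q)>10]
E
python3 - <<'E'
from h import *
c=load('w2');o=pickle.load(open('pics/w2.obs','rb'));t=load('top0');s=load('side0')
for th in(190,210,225):print(rim(c,317,191,26,th),rim(t,222.9,190,14,th-10),rim(s,281,270,14,th-10))
u,v=317,191.5
X,e=tri([(c,u,v),(t,222.9,190.4)]);print(X.round(1),e)
X,e=tri([(c,u,v),(t,222.9,190.4),(s,281,270)]);print(X.round(1),e)
P=onz(c,u,v,53);print(P.round(1));M=Ro.from_rotvec(o['tool_rot']).as_matrix();print((M.T@(P-o['eef_pos'])).round(1))
a=onz(c,u-19,v,53);b=onz(c,u+19,v,53);print(np.linalg.norm(a-b))
E
```

```text
[(array([315.5, 193.9]), array([36.4, 42.6]), np.float64(179.0)), (array([315.7, 192.5]), array([16.7, 25.1]), np.float64(94.7))] [(array([222.5, 190. ]), array([17.1, 17.7]), np.float64(35.5)), (array([222.4, 190. ]), array([11.4, 12.1]), np.float64(10.6))] [(array([280.1, 270.7]), array([16. , 18.4]), np.float64(80.8)), (array([280.1, 270.5]), array([12.6, 14.4]), np.float64(74.1))]
[(array([315.5, 195.5]), array([36.2, 37.9]), np.float64(171.1)), (array([315.5, 196.1]), array([24.7, 25.4]), np.float64(83.2))] [(array([222.5, 189.9]), array([16.4, 17. ]), np.float64(66.5)), (array([222.4, 190. ]), array([12.2, 12.9]), np.float64(82.6))] [(array([280.2, 270.8]), array([15.2, 18.1]), np.float64(79.3)), (array([280.3, 270.5]), array([13. , 15.2]), np.float64(71.2))]
[(array([315.5, 195.6]), array([35.2, 36.8]), np.float64(176.0)), (array([315.6, 196.2]), array([26. , 26.7]), np.float64(83.7))] [(array([222.5, 189.9]), array([15.9, 16.5]), np.float64(48.7)), (array([222.4, 189.8]), array([12.8, 13.5]), np.float64(60.0))] [(array([280.2, 270.7]), array([14.7, 17. ]), np.float64(73.7)), (array([280.3, 270.7]), array([13.8, 15.7]), np.float64(78.2))]
[514.3 340.   36.8] [1.5, 1.5]
[511.9 338.5  52.4] [3.6, 1.8, 2.3]
[509.5 341.4  53. ]
[  3.2   1.6 129.3]
36.50566413707527
```

Run:
```python
from h import *
c=load('w2');o=pickle.load(open('pics/w2.obs','rb'));t=load('top0');s=load('side0')
u,v=315.5,195.7
print([a if i else a.round(1) for i,a in enumerate(tri([(c,u,v),(t,222.9,190.4),(s,280.7,271)]))])
P=onz(c,u,v,53);print(P.round(1));M=Ro.from_rotvec(o['tool_rot']).as_matrix();print((M.T@(P-o['eef_pos'])).round(1))
```

```text
[array([513.8, 337.7,  49.1]), [0.5, 0.9, 1.0]]
[512.9 338.5  53. ]
[-9.000e-01  1.000e-01  1.293e+02]
```

Sleeve top measured at about (513,338,50), so the height checks out. Next is descending and gripping.

Call:
{"api": "arm_command", "payload": {"moves": [{"dx":-1,"dy":0,"dz":50,"turn":0},{"dx":-1,"dy":0,"dz":100,"turn":0},{"dx":-1,"dy":0,"dz":135,"turn":0},{"dx":-1,"dy":0,"dz":155,"turn":0},{"dx":-1,"dy":0,"dz":155,"turn":0}]}}

```text
time_s: 2.12
eef_pos: [513.8, 337.9, 27.7]
tool_rot: [-0.572, -3.087, 0.002]
wrist_force: [0.2, -0.4, 0.2]
opening: 70.5
gripper_force: 0.0
```

Call:
{"api": "arm_command", "payload": {"moves": [{"dx":0,"dy":0,"dz":0,"turn":0},{"dx":0,"dy":0,"dz":0,"turn":0},{"dx":0,"dy":0,"dz":0,"turn":0},{"dx":0,"dy":0,"dz":0,"turn":0},{"dx":0,"dy":0,"dz":0,"turn":0}], "gripper": 20, "force": 30}}

```text
time_s: 2.75
eef_pos: [515.2, 337.6, 29.3]
tool_rot: [0.574, 3.088, 0.001]
wrist_force: [-0.1, 0.3, 5.2]
opening: 38.0
gripper_force: 30.0
```

Call:
{"api": "arm_command", "payload": {"moves": [{"dx":0,"dy":0,"dz":-40,"turn":0},{"dx":0,"dy":0,"dz":-80,"turn":0},{"dx":0,"dy":0,"dz":-110,"turn":0},{"dx":-30,"dy":-45,"dz":-115,"turn":0},{"dx":-60,"dy":-90,"dz":-115,"turn":0},{"dx":-90,"dy":-135,"dz":-115,"turn":0},{"dx":-120,"dy":-180,"dz":-115,"turn":0},{"dx":-150,"dy":-225,"dz":-115,"turn":0},{"dx":-180,"dy":-270,"dz":-115,"turn":0},{"dx":-204,"dy":-306,"dz":-115,"turn":0}]}}

```text
time_s: 4.0
eef_pos: [595.0, -23.4, 142.9]
tool_rot: [-0.576, -3.088, -0.0]
wrist_force: [0.5, 0.1, -0.6]
opening: 38.0
gripper_force: 30.0
```

Call:
{"api": "arm_command", "payload": {"moves": [{"dx":0,"dy":0,"dz":0,"turn":0},{"dx":0,"dy":0,"dz":0,"turn":0}]}}

```text
time_s: 4.25
eef_pos: [594.6, -20.8, 142.9]
tool_rot: [-0.574, -3.087, -0.001]
wrist_force: [1.5, -0.3, -1.1]
opening: 38.5
gripper_force: 30.0
```

Run:
```python
from h import *
c=cap('wrist','w3');s=cap('side','s3');o=robot.get_obs();print(o['time_s'],o['eef_pos'].round(1),o['tool_rot'].round(3),o['opening'],o['wrist_force'])
pickle.dump(o,open('pics/w3.obs','wb'))
for X in([539.5,0,79],[539.5,0,43],[420.5,-6,50],[556,-78,43]):print(proj(c,X).round(1))
```

```text
4.35 [594.6 -20.1 143.1] [-0.572 -3.088 -0.   ] 38.32765170657235 [-0.00342047  0.35181488 -0.51191386]
[313.8 134.9]
[314.1 133.1]
[247.4 -19.3]
[236.8 184.3]
```

View pics/w3.png

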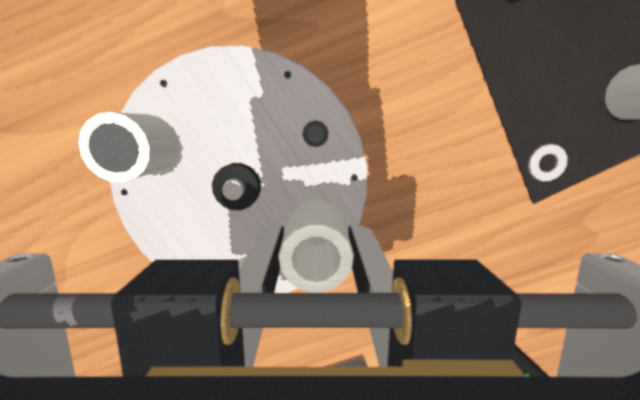

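The wrist view shows the bare spigot almost end-on at (315,133), with the held sleeve's top rim at about (317,257). The hub is at (236,187). I'll measure the spigot relative to the held sleeve.

Run:
```python
from h import *
c=load('w3');s=load('s3');o=pickle.load(open('pics/w3.obs','rb'));M=Ro.from_rotvec(o['tool_rot']).as_matrix()
g=cv2.cvtColor(c['image'],cv2.COLOR_RGB2GRAY)
def dark(u,v,r,th):
    k=np.zeros_like(g);cv2.circle(k,(u,v),r,1,-1);m=((g<th)&(k>0)).astype(np.uint8)
    q=max(cv2.findContours(m,0,1)[0],key=cv2.contourArea);return cv2.minEnclosingCircle(q),cv2.fitEllipse(q)
for th in(70,85,95):print(dark(315,133,20,th))
print('hub',dark(236,187,32,70))
for th in(170,185,200):print('sl',rim(c,317,257,42,th))
(u,v),_=dark(315,133,20,85)[0]
S=onz(c,u,v,75);print('spig',S.round(1));print((M.T@(S-o['eef_pos'])).round(1))
print(tri([(c,u,v),(load('top0'),389,169.3),(load('side0'),298,139.3)]))
for z in(160,167):
  P=onz(c,317,257.5,z);print('sleeve',P.round(1),(M.T@(P-o['eef_pos'])).round(1))
```

```text
(((314.8846130371094, 133.402099609375), 12.122157096862793), ((315.07373046875, 133.38894653320312), (22.909624099731445, 23.35852813720703), 3.272972583770752))
(((315.2037048339844, 133.22222900390625), 12.505579948425293), ((315.1063537597656, 133.20306396484375), (23.82990264892578, 24.269058227539062), 174.0698699951172))
(((315.0755920410156, 133.34011840820312), 12.794508934020996), ((315.0480041503906, 133.32797241210938), (24.429595947265625, 24.874765396118164), 0.6050747632980347))
hub (((236.29296875, 185.9921875), 23.484468460083008), ((236.4644012451172, 186.33119201660156), (44.77904510498047, 45.74660873413086), 94.5501480102539))
sl [(array([315.9, 259.9]), array([70.2, 75.3]), np.float64(99.6)), (array([315.7, 258.5]), array([44.9, 49.1]), np.float64(88.4))]
sl [(array([315.6, 259.4]), array([68.5, 72.7]), np.float64(88.6)), (array([315.6, 258.6]), array([46.6, 50.5]), np.float64(89.5))]
sl [(array([314.9, 258.6]), array([59.9, 66. ]), np.float64(63.5))]
spig [538.9   1.3  75. ]
[59.7 -0.  68.1]
(array([539.25906212,   0.79920491,  76.4920624 ]), [0.7, 1.0, 0.4])
sleeve [595.4 -19.4 160. ] [ -0.5   0.9 -16.9]
sleeve [592.5 -18.3 167. ] [  2.6   0.9 -23.9]
```

Call:
{"api": "arm_command", "payload": {"moves": [{"dx":30,"dy":0,"dz":0,"turn":0},{"dx":58.5,"dy":-0.5,"dz":0,"turn":0},{"dx":58.5,"dy":-0.5,"dz":10,"turn":0},{"dx":58.5,"dy":-0.5,"dz":25,"turn":0},{"dx":58.5,"dy":-0.5,"dz":33,"turn":0},{"dx":58.5,"dy":-0.5,"dz":33,"turn":0},{"dx":58.5,"dy":-0.5,"dz":33,"turn":0}]}}

```text
time_s: 5.22
eef_pos: [540.8, -1.0, 110.6]
tool_rot: [0.575, 3.088, -0.0]
wrist_force: [1.1, -0.9, -0.4]
opening: 38.3
gripper_force: 30.0
```

Run:
```python
from h import *
P=[]
for i in range(3):
    c=robot.capture('wrist');P.append(robot.get_obs()['eef_pos'])
print(np.mean(P,0).round(1));s=cap('side','s4');t=cap('top','t4')
a=s['image'][70:190,230:380];b=t['image'][130:220,340:460]
cv2.imwrite('pics/c4.png',np.vstack([cv2.resize(a,(450,360),interpolation=3),cv2.resize(b,(450,240),interpolation=3)])[:600,:,::-1])
```

```text
[540.8  -1.  110.9]
```

View pics/c4.png

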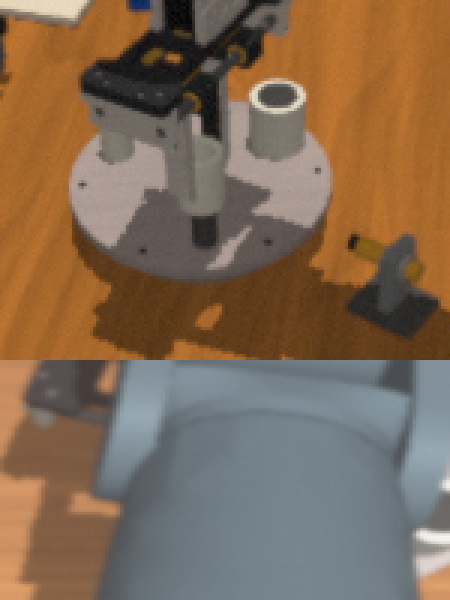

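The side crop shows the sleeve hanging just above the spigot and laterally aligned with it (both at about x=204). The top view is blocked by the arm. Next is a small correction and lowering while watching the force.

Call:
{"api": "arm_command", "payload": {"moves": [{"dx":1,"dy":0.8,"dz":3,"turn":0},{"dx":1,"dy":0.8,"dz":7,"turn":0},{"dx":1,"dy":0.8,"dz":11,"turn":0},{"dx":1,"dy":0.8,"dz":15,"turn":0},{"dx":1,"dy":0.8,"dz":18,"turn":0},{"dx":1,"dy":0.8,"dz":18,"turn":0}]}}

```text
time_s: 6.22
eef_pos: [539.5, 0.3, 92.1]
tool_rot: [-0.574, -3.088, -0.0]
wrist_force: [0.2, 0.4, -0.8]
opening: 37.8
gripper_force: 30.0
```

Call:
{"api": "arm_command", "payload": {"moves": [{"dx":0,"dy":0,"dz":6,"turn":0},{"dx":0,"dy":0,"dz":12,"turn":0},{"dx":0,"dy":0,"dz":18,"turn":0},{"dx":0,"dy":0,"dz":21,"turn":0},{"dx":0,"dy":0,"dz":21,"turn":0}]}}

```text
time_s: 6.85
eef_pos: [539.5, 0.3, 71.1]
tool_rot: [-0.574, -3.088, 0.0]
wrist_force: [0.2, 0.6, -0.9]
opening: 37.9
gripper_force: 30.0
```

Call:
{"api": "arm_command", "payload": {"moves": [{"dx":0,"dy":0,"dz":1.5,"turn":0},{"dx":0,"dy":0,"dz":2.5,"turn":0},{"dx":0,"dy":0,"dz":2.5,"turn":0}]}}

```text
time_s: 7.22
eef_pos: [540.0, 0.3, 69.3]
tool_rot: [0.574, 3.088, 0.0]
wrist_force: [0.0, 1.0, 1.2]
opening: 37.6
gripper_force: 30.0
```

Call:
{"api": "arm_command", "payload": {"moves": [{"dx":0,"dy":0,"dz":1,"turn":0},{"dx":0,"dy":0,"dz":2,"turn":0},{"dx":0,"dy":0,"dz":2,"turn":0}]}}

```text
time_s: 7.6
eef_pos: [541.5, 0.3, 69.2]
tool_rot: [0.574, 3.085, 0.001]
wrist_force: [-0.2, 1.3, 10.0]
opening: 38.1
gripper_force: 30.0
```

Call:
{"api": "arm_command", "payload": {"moves": [{"dx":0,"dy":0,"dz":0,"turn":0},{"dx":0,"dy":0,"dz":0,"turn":0},{"dx":0,"dy":0,"dz":0,"turn":0},{"dx":0,"dy":0,"dz":0,"turn":0}], "gripper": 50}}

```text
time_s: 8.1
eef_pos: [539.5, 0.3, 66.7]
tool_rot: [-0.574, -3.088, 0.0]
wrist_force: [0.3, -0.7, -0.4]
opening: 50.0
gripper_force: 0.0
```

Run:
```python
from h import *
s=cap('side','s5');w=cap('wrist','w5');o=robot.get_obs();print(o['eef_pos'].round(1),o['opening'])
a=s['image'][70:190,230:380];b=w['image'][0:330]
cv2.imwrite('pics/c5.png',np.hstack([cv2.resize(a,(400,320),interpolation=3),cv2.resize(b,(400,206))if 0 else cv2.copyMakeBorder(cv2.resize(b,(400,206)),0,114,0,0,0)])[:,:,::-1])
for X in([539.3,1,93],[539.3,1,43]):print(proj(s,X).round(1),proj(w,X).round(1))
```

```text
[5.395e+02 3.000e-01 6.680e+01] 50.332993789033104
[297.5 133.8] [315.  263.8]
[298.5 149.7] [315.2 230. ]
```

View pics/c5.png

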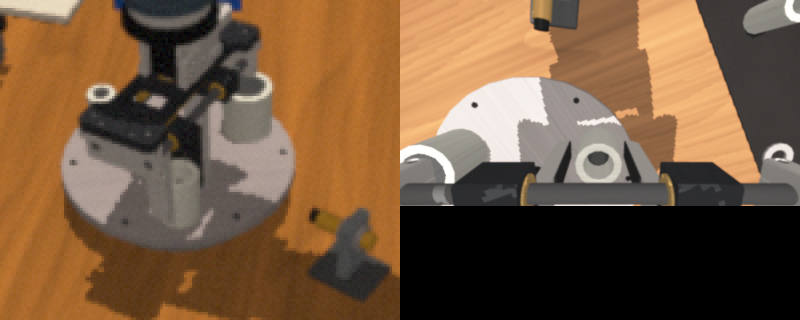

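The crop shows the sleeve standing on the plate with the pin inside its bore and the fingers open around it. In the wrist image the pickup tip is near (224,45). Now the turning geometry.

Run:
```python
from h import *
w3=load('w3');w5=load('w5')
c=w5['image'][0:90,180:270];cv2.imwrite('pics/p5.png',cv2.resize(c,None,fx=6,fy=6,interpolation=3)[:,:,::-1])
for z in(43,65):print('hub',onz(w3,236.4,186.2,z).round(1))
# plate circle from 3D rim points: plate ellipse in top view
t=load('top0');im=cv2.cvtColor(t['image'],cv2.COLOR_RGB2HSV)
m=((im[:,:,1]<70)).astype(np.uint8);k=np.zeros_like(m);cv2.circle(k,(424,166),62,1,-1);m=cv2.morphologyEx(m*k,cv2.MORPH_OPEN,np.ones((5,5)))
q=max(cv2.findContours(m,0,1)[0],key=cv2.contourArea);h=cv2.convexHull(q)
P=np.array([onz(t,*p[0],43)[:2] for p in h]).astype(np.float32);print('plate',cv2.minEnclosingCircle(P),cv2.fitEllipse(P))
print('pick',onz(w5,224,45,50).round(1),proj(w5,[420,-6,50]))
```

```text
hub [557.4 -79.   43. ]
hub [555.2 -72.2  65. ]
plate ((557.4229736328125, -76.42610931396484), 114.95728302001953) ((555.234375, -75.96481323242188), (222.3671875, 225.68006896972656), 55.917747497558594)
pick [420.8  -6.2  50. ] [223.62473745  43.29999624]
```

View pics/p5.png

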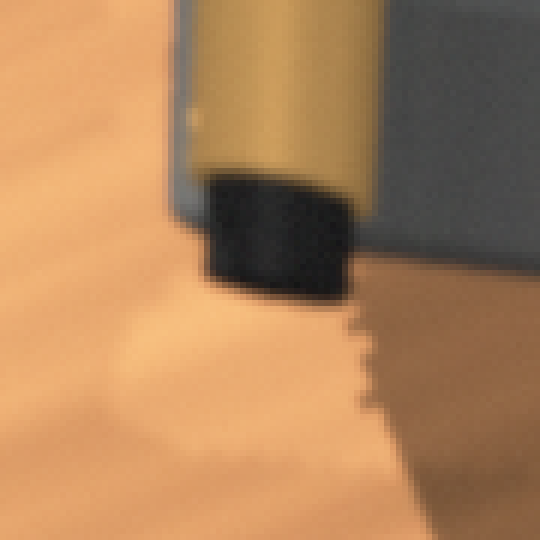

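Run:
```python
from h import *
w5=load('w5');p=onz(w5,226,47,50);print(p.round(1))
A=np.array([556.2,-77.]);o=robot.get_obs();M=Ro.from_rotvec(o['tool_rot']).as_matrix()[:2,:2]
S=np.array([539.1,1.]);d=p[:2]-A;print(np.hypot(*d),np.hypot(*(S-A)))
a0=np.arctan2(*(S-A)[::-1]);a1=np.arctan2(*d[::-1]);print(a0,a1,a1-a0)
u=lambda a:80*np.array([np.cos(a),np.sin(a)])
for i in range(1,15):
    a=a0+(a1-a0)*i/14;print(i,(M.T@(u(a)-u(a0))).round(1))
```

```text
[422.1  -5.6  50. ]
151.9075274559368 79.85242638768092
1.7866127946678128 2.652134721132375 0.8655219264645622
1 [ 4.  -2.9]
2 [ 7.9 -5.9]
3 [11.6 -9.3]
4 [ 15.  -12.8]
5 [ 18.2 -16.6]
6 [ 21.2 -20.5]
7 [ 23.9 -24.6]
8 [ 26.4 -28.9]
9 [ 28.6 -33.4]
10 [ 30.5 -37.9]
11 [ 32.2 -42.6]
12 [ 33.5 -47.3]
13 [ 34.6 -52.2]
14 [ 35.3 -57.1]
```

Call:
{"api": "arm_command", "payload": {"moves": [{"dx":0,"dy":0,"dz":0,"turn":0},{"dx":0,"dy":0,"dz":0,"turn":0},{"dx":0,"dy":0,"dz":0,"turn":0}], "gripper": 20, "force": 25}}

```text
time_s: 8.57
eef_pos: [539.7, 0.3, 66.9]
tool_rot: [-0.574, -3.089, -0.0]
wrist_force: [0.2, 0.7, -0.7]
opening: 38.1
gripper_force: 25.0
```

Call:
{"api": "arm_command", "payload": {"moves": [{"dx":4,"dy":-2.9,"dz":0,"turn":0},{"dx":7.9,"dy":-5.9,"dz":0,"turn":0},{"dx":11.6,"dy":-9.3,"dz":0,"turn":0},{"dx":15,"dy":-12.8,"dz":0,"turn":0},{"dx":18.2,"dy":-16.6,"dz":0,"turn":0},{"dx":21.2,"dy":-20.5,"dz":0,"turn":0},{"dx":23.9,"dy":-24.6,"dz":0,"turn":0},{"dx":26.4,"dy":-28.9,"dz":0,"turn":0}]}}

```text
time_s: 9.57
eef_pos: [504.3, -17.3, 67.0]
tool_rot: [-0.575, -3.088, -0.0]
wrist_force: [0.7, 4.8, -0.3]
opening: 38.2
gripper_force: 25.0
```

Call:
{"api": "arm_command", "payload": {"moves": [{"dx":2.2,"dy":-4.5,"dz":0,"turn":0},{"dx":4.1,"dy":-9,"dz":0,"turn":0},{"dx":5.8,"dy":-13.7,"dz":0,"turn":0},{"dx":7.1,"dy":-18.4,"dz":0,"turn":0},{"dx":8.2,"dy":-23.3,"dz":0,"turn":0},{"dx":8.9,"dy":-28.2,"dz":0,"turn":0},{"dx":8.9,"dy":-28.2,"dz":0,"turn":0},{"dx":8.9,"dy":-28.2,"dz":0,"turn":0},{"dx":8.9,"dy":-28.2,"dz":0,"turn":0}]}}

```text
time_s: 10.7
eef_pos: [485.9, -40.2, 66.9]
tool_rot: [-0.574, -3.088, 0.0]
wrist_force: [-1.2, 4.9, 2.3]
opening: 38.1
gripper_force: 25.0
```

Run:
```python
from h import *
s=cap('side','s6');w=cap('wrist','w6');t=cap('top','t6');o=robot.get_obs();print(o['time_s'],o['eef_pos'].round(1),o['opening'],o['wrist_force'].round(1))
a=s['image'][70:190,230:380];b=w['image'][0:330]
cv2.imwrite('pics/c6.png',np.vstack([cv2.resize(b,(560,290)),cv2.resize(a,(375,300),interpolation=3) if 0 else cv2.copyMakeBorder(cv2.resize(a,(375,300),interpolation=3),0,0,0,185,0)])[:,:,::-1])
for X in([485,-39.5,93],[485,-39.5,43],[422,-5.6,50],[556.2,-77,65]):print(proj(s,X).round(1),proj(w,X).round(1))
```

```text
10.85 [486.  -40.2  66.9] 38.01194134717173 [-2.8  3.7  2.5]
[323.  124.6] [314.4 262.4]
[323.  140.5] [314.7 228.9]
[347.4 150. ] [330.4 114.6]
[296.7 121.6] [299.8 359.9]
```

View pics/c6.png

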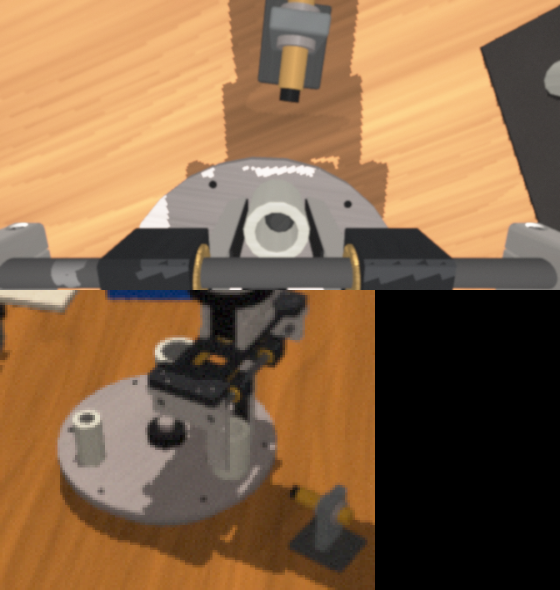

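The picture shows the seated sleeve at (277,230), gripped and in line with the hub and the pickup tip at (290,97). The estimated miss at the pickup is about 1 mm against the 8 mm allowed. I'll hold for a second and hand in.

Call:
{"api": "arm_command", "payload": {"moves": [{"dx":0,"dy":0,"dz":0,"turn":0},{"dx":0,"dy":0,"dz":0,"turn":0},{"dx":0,"dy":0,"dz":0,"turn":0},{"dx":0,"dy":0,"dz":0,"turn":0},{"dx":0,"dy":0,"dz":0,"turn":0},{"dx":0,"dy":0,"dz":0,"turn":0},{"dx":0,"dy":0,"dz":0,"turn":0},{"dx":0,"dy":0,"dz":0,"turn":0}]}}

```text
time_s: 11.85
eef_pos: [486.0, -40.1, 66.9]
tool_rot: [-0.574, -3.088, -0.0]
wrist_force: [-2.2, 4.4, 2.4]
opening: 37.9
gripper_force: 25.0
```

```bash
python3 -c "
from bench import robot
o=robot.get_obs();print(o['eef_pos'],o['gripper_force']);print(robot.sign_off())"
```

```text
[485.9768185  -40.14336642  66.92193663] 25.0006013084203
the job is handed in; nothing more can be done
None
```

The job is handed in at about 12 s on the robot's clock: the 38 mm sleeve is seated on the bare spigot and held by the gripper at 25 N, facing the pickup to within about 1 mm by my measurement; the hand-in gave no verdict.

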